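# Strike a hallmark with the spring-hammer marking machine

## Robot

A 6-joint arm with a two-finger parallel gripper is mounted at the origin on the work surface. World frame = base frame: x ahead of the robot, y to its left, z up, the work surface at z = 0. Lengths are in m, angles in rad, forces in N, time in s.
With the tool pointing down it reaches from about 0.3 to 0.75 m from the base axis. Payload 8.5 kg.
Tool frame: the origin (TCP) lies on the centre line of the jaws, within the pads' length; the fingertips stand 17 mm ahead of it and the grasp point (between the pads) lies 2 mm behind it (ctrl.finger_overhang is the distance from the TCP to the fingertips, in m); z points along the fingers, y is the line along which they close (so a half turn about z gives the same grasp; the last joint's range is limited). The gripper opens to 85 mm and grips with 20 to 120 N. Pads are 22 mm wide; open, the fingers measure 114 mm over their backs; the gripper's body (76 mm by 85 mm) begins 54 mm behind the grasp point. The pads swing forward as they close: fully open they stand 13 mm farther back than shut.
Start: joints at [0.897, 0.381, 1.297, -0, 1.464, -0.215], TCP at [0.244, 0.493, 0.248] pointing down, gripper open.
Joint ranges: [-3.11, 3.11], [-0.89, 2.33], [0.22, 2.48], [-1.42, 4.56], [0.17, 2.85], [-2.88, 2.88]. Speed limits (rad/s): [2.39, 2.39, 3.14, 3.14, 3.14, 3.14].

## Interface

Orientations are given as [roll, pitch, yaw] about the fixed x, y, z axes, in that order (R = Rz(yaw) Ry(pitch) Rx(roll)).
In Python, from bench import ctrl gives the robot as it stands.
- The arm moves only by the tool jog_arm, never from a script. Its argument "commands" is a list of rows, each a list of 3 entries, a list of its own where there are three numbers: the shift along the tool's x, y, z each as a share of 0.75 m, from -1 to 1, then the turn, a rotation vector about the tool's x, y, z each as a share of 6 degrees, from -1 to 1, then the opening, from 0 (shut) to 1 (fully open). A call has 1 to 8 rows; each row shifts and turns the commanded pose from where the row before left it, along the tool's axes as they then stand; what a row does not reach is not made up. A row lasts 1/8 s, in which the tool goes at most 62.5 mm and 10.7 degrees, less where a joint would pass 70% of its speed; a pose out of reach is approached as far as the arm can. A call with a number of a shift or a turn outside -1 to 1 is refused whole. A call with a gripper value outside its range is refused whole. The fingers move at their own pace and stop on an object; "force" is the grip in N (left out, the last holds). Time passes only in rows, so rows that do not move let the fingers close. It gives the time, the measured TCP pose, the force, the opening and the grip force at its end, in the units of the state.
- ctrl.observe(): the state, without advancing time (a new reading comes with each control period).
- ctrl.read_camera(name): name is "side" or "top" or "wrist"; returns the picture (420x560x3 uint8, blue, green, red); there is no depth.
- ctrl.camera_params(name): a dict with "fovy" (degrees; the focal length in pixels is half the picture's height over the tangent of half this angle, whatever the lens; pixels are square), "cx", "cy" (the principal point, pixels), "xyz" and "attitude" of the camera in the world. Camera axes: x right, y up, looking along -z (the intrinsics and any distortion apply to the point x, -y, -z); pixel columns grow to the right and rows downward; lengths in m; the calibration is good to about 2 mm. The wrist camera is an equidistant fisheye: a pixel r from the principal point sees the ray r / f radians off the axis. A picture is of the moment at which its call begins: read the wrist's pose just before it. camera_params takes no time and is no camera call; for the wrist camera it gives the pose at the moment of the call.
- ctrl.sign_off(): hands the job in; it is judged then, once.
The state is a dict: "time": time; "joints": joint angles; "dq": joint speeds; "joint_efforts": joint torques, N m; "ee_pos": TCP position; "eef_rot": TCP orientation; "wrist_force": force on the tool from outside, world axes, zero at the start; "torque": the same for the moment, N m; "width": finger opening in m; "finger_force": force on a finger pad.
Only numpy, scipy, OpenCV 4.12 (cv2) and the standard library are available. Lean on these libraries where they do the work, as an engineer would, in place of code of your own. Each camera call takes 0.05 s, during which the arm holds its last target. There are 200 camera calls.

## Task

Mark the silver tag: push the work slide fully home so that the tag lies under the punch, draw the cocking lever back gently until the latch catches and holds it by itself, without forcing it against its rubber back-stop, and then press the trigger to let the hammer strike. Do not let the lever slip. Leave the slide home with the hammer down on the punch and the trigger up, and do not disturb the other things on the bench.

Things in the scene. Friction and masses are not known exactly. Their poses are not given: they have to be found in the camera images.
- marker: The marking machine: a grey cast-iron frame bolted to the bench, base 112 mm (its x) x 400 mm (its y) x 22 mm thick. Origin under the middle of the base, z up. Work end (tag, punch, slide) at its +y, trigger end at its -y. The hammer turns between two cheeks 72 mm wide overall, 136 mm high; the hammer head and punch stand at y = 115 mm, the head's top 137 mm above the bench.
- pivot (a point): Middle of the pivot of the hammer and cocking lever, at the machine's y = 0, 115 mm above the bench. Its axes are the machine's; the pivot axis is level, along x.
- slide (a joint): How far the steel work slide, with the silver tag in its nest, is drawn out towards the machine's +y (m): 0 = fully home against its solid stop, the tag under the punch; 0.052 = farthest out. It runs stiffly (about 2.5 N) and stays where it is left.
- tab_top (a point): Middle of the top edge of the work slide's upright push tab: a steel plate 30 mm wide (x), 8 mm thick (y), 48 mm tall above the slide, its top 78 mm above the bench. It moves with the slide along the machine's y (183 mm when home). Nothing stands within 60 mm beyond it on its +y side.
- hammer (a joint): Angle of hammer and cocking lever (rad): 0 = at rest, head lying on the punch; grows as the lever is drawn back to the machine's -y and the head rises. Spring pull at the grip: 5 N at rest, rising to about 12 N. The latch catches somewhere between 0.54 and 0.87: its slotted block is set differently each time. The rubber back-stop is met 0.02 to 0.05 rad (2 to 6 mm at the grip) later.
- striker: Hammer arm, steel head (38 mm across) and cocking lever, one rigid piece turning with joint hammer. Origin on the pivot. Eased forward, a caught lever settles on the latch within 0.1 rad of the back-stop and its pull on the hand vanishes; one that is not caught keeps pulling forward.
- lever_grip (a point): Middle of the black cross-grip on top of the cocking lever (12 mm round rod): a round bar 14 mm thick, 96 mm long along the machine's x, so each half is free for 35 mm beside the rod. It goes round the pivot on a circle of 110 mm radius in the machine's y-z plane: at hammer angle q it leans 0.30 - q rad from upright towards +y. Nothing stands beside it above 137 mm.
- stop_pad (a joint): How far the rubber back-stop is squeezed by the lever (m): 0 = free. Felt at the grip it is stiff, about 5 N per mm of grip travel on top of the spring. More than 0.0009 (about 11 N at the grip beyond the spring) strains it.
- trigger (a joint): Angle of the trigger (rad): 0 = up, at rest or with the latch caught; grows as the thumb pad goes down, to 0.19. While the lever is drawn back the latch rides on it and the pad dips by 0.06 to 0.10 (the pull may rise by up to 6 N for a moment), then springs back to 0 as the latch catches. With the hammer cocked, pressing the pad 3 to 12 mm down with 5 to 9 N lets the hammer go.
- trigger_pad (a point): Middle of the top face of the trigger's steel thumb pad, 32 mm (x) x 34 mm (y), at the machine's -y end (y = -169 mm), 51 to 65 mm above the bench. It is pressed straight down from above and can go 23 mm. The cocked lever and the falling hammer stay clear of y < -90 mm.
- flux_bottle: White squeeze bottle with black nozzle, 42 mm across, 119 mm tall. Origin at its underside. A bystander: not to be moved.
- oil_bottle: White squeeze bottle with black nozzle, 48 mm across, 119 mm tall. Origin at its underside. A bystander: not to be moved.
- blank_tin: Open round tin of silver tags, 72 mm across, 20 mm tall. Origin at its underside. A bystander: not to be moved.
- mallet: Brass-headed hammer with wooden handle, 220 mm, lying along its x. Origin at its underside. A bystander: not to be moved.
- bench_block: Square steel bench block 65 x 65 x 20 mm. Origin at its underside. A bystander: not to be moved.
- loupe: Black loupe, 34 mm across, 22 mm tall. Origin at its underside. A bystander: not to be moved.
- caliper: Digital caliper, 220 mm long along its y, lying flat. Origin at its underside. A bystander: not to be moved.

How it is judged:
By the outcome, as a careful person would: the job done as asked, in the order asked, and still so for the second after the job is handed in, with the robot touching nothing.
It also fails if it takes over 72 s, if anything falls off the work surface, if the arm or the gripper's body presses on something with over 40 N, if the wrist force passes 120 N, or if a joint passes its speed limit or range.

## Working session

There is one attempt and no reset: what is moved stays moved. The work goes in short steps, Python scripts to look and compute and a tool call to move; the robot and the scene stay as the last step left them, time stands still between calls to the robot, and variables do not carry over. Pictures are saved under pics/ and viewed, at most 10 in all, crops included, and the job is handed in when it is done.

Besides the shell and the picture viewer there is one more tool, called after "Request:" by a JSON object that holds its "name" and its "arguments". jog_arm: Moves the arm, as the interface text tells. Its arguments: {"type":"object","properties":{"commands":{"type":"array"},"force":{"type":"number"}},"required":["commands"]}

```bash
mkdir -p pics; cat > h.py <<'E'
import numpy as np, cv2
from scipy.spatial.transform import Rotation as R
from bench import ctrl
def cam(n):
    p=ctrl.camera_params(n); f=210/np.tan(np.radians(p['fovy'])/2); return p,f
E
python3 - <<'E'
from h import *
for n in('side','top'):
    print(n,ctrl.camera_params(n)); cv2.imwrite(f'pics/{n}0.png',ctrl.read_camera(n))
print(ctrl.observe())
E
```

```text
side {'fovy': 51.53203686195905, 'cx': 275.81508123278445, 'cy': 207.3955123309717, 'xyz': array([ 0.5078084 , -0.58839313,  0.64348135]), 'attitude': array([ 0.93010939,  0.01221214, -0.06535842])}
top {'fovy': 50.413398467135714, 'cx': 280.6519889725034, 'cy': 207.3653671468429, 'xyz': array([0.42736074, 0.07074128, 1.20846228]), 'attitude': array([ 0.13794682,  0.01361475, -1.56828841])}
{'time': 0.1, 'joints': array([ 8.96656689e-01,  3.81125618e-01,  1.29815274e+00,  9.61585461e-06,
        1.46359904e+00, -2.15250997e-01]), 'dq': array([-0.00198577, -0.00250086, -0.0022446 ,  0.00132918,  0.00014047,
        0.00068656]), 'joint_efforts': array([ 4.18979515e-03, -4.49218726e+01, -2.31659013e+01, -1.98397452e-04,
        3.62369537e-03, -4.61206412e-05]), 'ee_pos': array([0.24344838, 0.49292285, 0.24778599]), 'eef_rot': array([-3.14033960e+00, -2.83750283e-04,  2.68270280e+00]), 'wrist_force': array([-0.64538795,  0.28755966, -0.50127559]), 'torque': array([-0.00421008, -0.00968693,  0.04919492]), 'finger_force': 0.0, 'width': 0.08545844510963856}
```

View pics/top0.png

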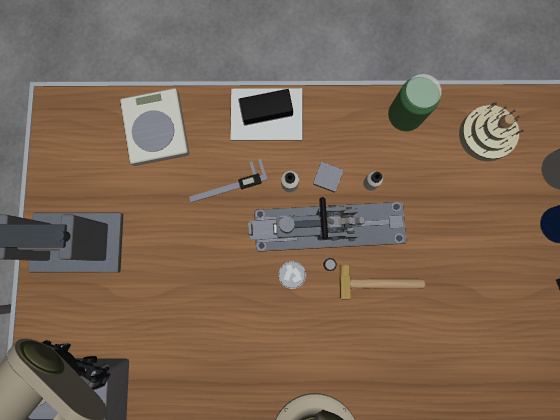

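View pics/side0.png

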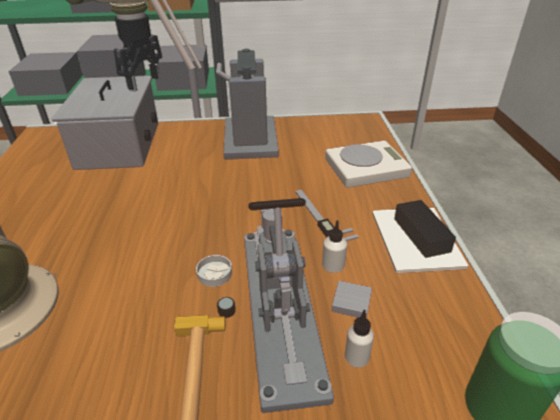

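The top view shows the machine along world y: the work end is at the left (col ~255) and the trigger at the right (col ~397). The black grip is at about (323,218), and bottles stand above it and the mallet, tin and loupe below it. I'll zoom in on both views for measuring.

```bash
python3 - <<'E'
from h import *
a=cv2.imread('pics/top0.png')[180:270,235:425]; b=cv2.imread('pics/side0.png')[185:410,200:400]
cv2.imwrite('pics/topz.png',cv2.resize(a,None,fx=4.2,fy=4.2,interpolation=2))
cv2.imwrite('pics/sidez.png',cv2.resize(b,None,fx=2.6,fy=2.6,interpolation=2))
E
```

```text
(no output)
```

View pics/topz.png

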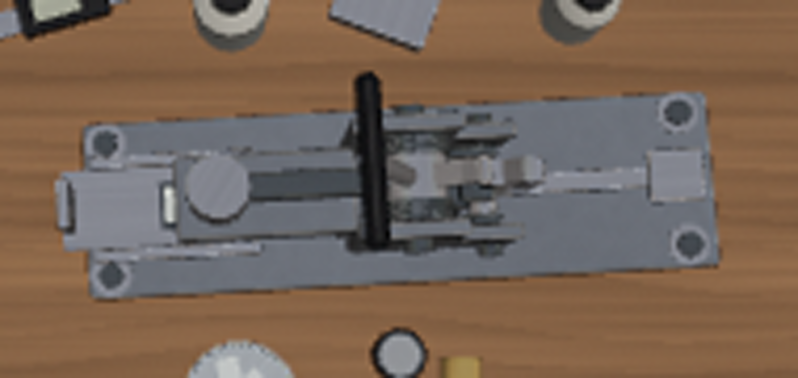

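View pics/sidez.png

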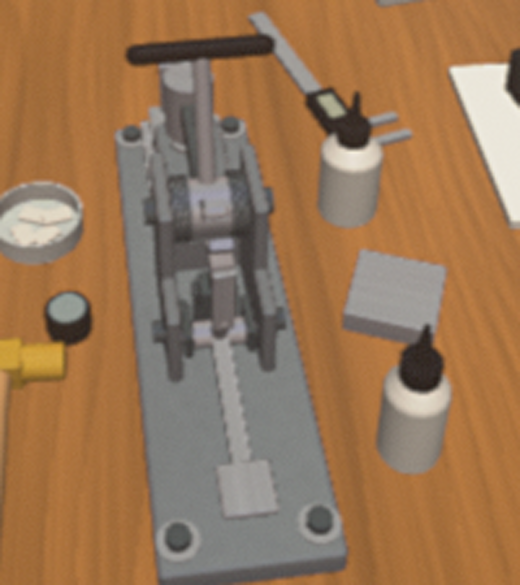

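Top zoom (×4.2): base corners (85,127), (703,93), (718,263), (95,298); grip ends (368,76) and (376,247); tab top (64,203); pad (677,176); head (217,186). Next I cast rays, with the side view as a cross-check.

```bash
cat >> h.py <<'E'
def ray(n,u,v):
    p,f=cam(n); d=R.from_euler('xyz',p['attitude']).apply([(u-p['cx'])/f,-(v-p['cy'])/f,-1]); return np.array(p['xyz']),d
def onz(n,u,v,z):
    c,d=ray(n,u,v); return c+d*(z-c[2])/d[2]
E
python3 - <<'E'
from h import *
T=lambda u,v,z:onz('top',(u+.5)/4.2-.5+235,(v+.5)/4.2-.5+180,z)
S=lambda u,v,z:onz('side',(u+.5)/2.6-.5+200,(v+.5)/2.6-.5+185,z)
A,B,C,D=[T(*q,.022) for q in((85,127),(703,93),(718,263),(95,298))]
o=(A+B+C+D)/4; y=(A+D-B-C)[:2]; y/=np.linalg.norm(y); x=np.array([y[1],-y[0]])
print('size',np.linalg.norm(A-B),np.linalg.norm(D-C),np.linalg.norm(A-D),np.linalg.norm(B-C)); print('o',o,'yaw',np.arctan2(x[1],x[0]),x,y)
M=lambda p:np.round([(p[:2]-o[:2])@x,(p[:2]-o[:2])@y,p[2]],4)
for n,p in dict(grip1=T(368,76,.22),grip2=T(376,247,.22),tab=T(64,203,.078),pad=T(677,176,.058),head=T(217,186,.137),
  spad=S(247,487,.058),sg1=S(135,55,.22),sg2=S(266,45,.22),sC1=S(162,573,.022),sC2=S(343,553,.022)).items(): print(n,p.round(4),M(p))
E
```

```text
size 0.3950595403114123 0.393288128408108 0.10915172448583377 0.10847140120929998
o [ 0.54202626 -0.04393309  0.022     ] yaw 0.0569735936506961 [0.99837744 0.05694278] [-0.05694278  0.99837744]
grip1 [ 0.5865 -0.0086  0.22  ] [0.0464 0.0327 0.22  ]
grip2 [ 0.4952 -0.0119  0.22  ] [-0.0449  0.0347  0.22  ]
tab [0.5313 0.1648 0.078 ] [0.0012 0.209  0.078 ]
pad [ 0.5503 -0.2108  0.058 ] [-0.0012 -0.1671  0.058 ]
head [0.5358 0.072  0.137 ] [0.0004 0.1161 0.137 ]
spad [ 0.5532 -0.2168  0.058 ] [ 0.0013 -0.1732  0.058 ]
sg1 [ 0.5005 -0.0138  0.22  ] [-0.0397  0.0325  0.22  ]
sg2 [ 0.5839 -0.0099  0.22  ] [0.0437 0.0316 0.22  ]
sC1 [ 0.5021 -0.2447  0.022 ] [-0.0513 -0.1981  0.022 ]
sC2 [ 0.6071 -0.2402  0.022 ] [ 0.0538 -0.1997  0.022 ]
```

Request:
{"name": "jog_arm", "arguments": {"commands": [[[0,0,0],[0,0,-0.988],0],[[0,0,0],[0,0,-0.988],0],[[0,0,0],[0,0,-0.988],0],[[0,0,0],[0,0,-0.988],0],[[0,0,0],[0,0,-0.988],0],[[0,0,0],[0,0,0],0],[[0,0,0],[0,0,0],0]], "force": 60}}

```text
time: 0.98
ee_pos: [0.2435, 0.4931, 0.2482]
eef_rot: [-3.141, -0.0, -3.085]
wrist_force: [-0.2, -0.0, -0.7]
width: -0.0
finger_force: 0.0
```

```bash
cat > st.py <<'E'
from h import *
import sys
O=np.array([.542,-.044,0]); RM=R.from_euler('z',.057)
s=ctrl.observe(); m=RM.inv().apply(s['ee_pos']-O); Rt=R.from_euler('xyz',s['eef_rot'])
print('t',s['time'],'tcp machine mm',(m*1e3).round(1),'F mach',RM.inv().apply(s['wrist_force']).round(2),'w',s['width'],'ff',s['finger_force'],'j',s['joints'].round(2))
print('tool in machine rotvec err',(R.from_matrix(RM.as_matrix()@np.diag([-1,1,-1])).inv()*Rt).as_rotvec().round(4),'overhang',ctrl.finger_overhang)
if len(sys.argv)>3:
    g=np.array([float(a) for a in sys.argv[1:4]])/1e3
    print('tool shift share of .75:',(Rt.inv().apply(RM.apply(g-m))/.75).round(4))
E
python3 st.py 0 240 200
```

```text
t 0.975 tcp machine mm [-267.4  553.2  248.2] F mach [-0.17 -0.01 -0.71] w -3.643799354417878e-05 ff 0.0 j [ 0.9   0.38  1.3  -0.    1.46 -0.73]
tool in machine rotvec err [0.0003 0.0002 0.0004] overhang 0.017
tool shift share of .75: [-0.3567 -0.4174  0.0643]
```

Request:
{"name": "jog_arm", "arguments": {"commands": [[[-0.0446,-0.0522,0.008],[0,0,0],0],[[-0.0446,-0.0522,0.008],[0,0,0],0],[[-0.0446,-0.0522,0.008],[0,0,0],0],[[-0.0446,-0.0522,0.008],[0,0,0],0],[[-0.0446,-0.0522,0.008],[0,0,0],0],[[-0.0446,-0.0522,0.008],[0,0,0],0],[[-0.0446,-0.0522,0.008],[0,0,0],0],[[-0.0446,-0.0522,0.008],[0,0,0],0]]}}

```text
time: 1.98
ee_pos: [0.5301, 0.1947, 0.2002]
eef_rot: [3.142, 0.0, -3.085]
wrist_force: [1.4, 0.2, -0.3]
width: -0.0001
finger_force: 0.0
```

```bash
python3 st.py 0 244 62
```

```text
t 1.975 tcp machine mm [  1.7 239.  200.2] F mach [ 1.44  0.13 -0.33] w -8.611723050040383e-05 ff 0.0 j [ 0.14  0.44  1.34  0.    1.36 -1.49]
tool in machine rotvec err [-0.0001 -0.0001  0.0002] overhang 0.017
tool shift share of .75: [0.0023 0.0067 0.1842]
```

Request:
{"name": "jog_arm", "arguments": {"commands": [[[0.001,0.003,0.046],[0,0,0],0],[[0.001,0.003,0.046],[0,0,0],0],[[0,0,0.046],[0,0,0],0],[[0,0,0.046],[0,0,0],0],[[0,0,0],[0,0,0],0],[[0,-0.008,0],[0,0,0],0],[[0,-0.008,0],[0,0,0],0],[[0,0,0],[0,0,0],0]]}}

```text
time: 2.98
ee_pos: [0.5285, 0.188, 0.0633]
eef_rot: [3.142, 0.002, -3.084]
wrist_force: [0.5, 0.8, 0.4]
width: 0.0002
finger_force: 0.0
```

```bash
python3 st.py
```

```text
t 2.975 tcp machine mm [ -0.3 232.4  63.3] F mach [0.59 0.79 0.35] w 0.0002268806146442504 ff 0.0 j [ 0.13  0.6   1.52 -0.    1.02 -1.5 ]
tool in machine rotvec err [-0.0001 -0.0017 -0.0006] overhang 0.017
```

Request:
{"name": "jog_arm", "arguments": {"commands": [[[0,-0.006,0],[0,0,0],0],[[0,-0.006,0],[0,0,0],0],[[0,-0.006,0],[0,0,0],0],[[0,-0.006,0],[0,0,0],0]]}}

```text
time: 3.48
ee_pos: [0.5291, 0.1704, 0.0624]
eef_rot: [3.141, 0.0, -3.083]
wrist_force: [0.5, 1.8, 2.1]
width: 0.0002
finger_force: 1.4
```

```bash
python3 st.py
```

```text
t 3.475 tcp machine mm [ -0.6 214.7  62.4] F mach [0.56 1.81 2.07] w 0.0002376949059872958 ff 1.419982686638832 j [ 0.1   0.59  1.54  0.    1.01 -1.53]
tool in machine rotvec err [-0.0002 -0.0004 -0.0016] overhang 0.017
```

Probably in contact and pushing, so I continue.

Request:
{"name": "jog_arm", "arguments": {"commands": [[[0,-0.005,0],[0,0,0],0],[[0,-0.005,0],[0,0,0],0],[[0,-0.003,0],[0,0,0],0]]}}

```text
time: 3.85
ee_pos: [0.5297, 0.1605, 0.0623]
eef_rot: [-3.142, 0.0, -3.083]
wrist_force: [0.1, 2.0, 2.4]
width: 0.0
finger_force: 1.3
```

Request:
{"name": "jog_arm", "arguments": {"commands": [[[0,-0.003,0],[0,0,0],0]]}}

```text
time: 3.98
ee_pos: [0.5298, 0.1585, 0.0623]
eef_rot: [3.142, 0.0, -3.083]
wrist_force: [0.3, 2.8, 2.2]
width: -0.0003
finger_force: 1.3
```

Request:
{"name": "jog_arm", "arguments": {"commands": [[[0,-0.003,0],[0,0,0],0]]}}

```text
time: 4.1
ee_pos: [0.5298, 0.1578, 0.0625]
eef_rot: [3.138, 0.001, -3.084]
wrist_force: [0.5, 21.2, 2.5]
width: -0.0
finger_force: 10.5
```

```bash
python3 st.py
```

```text
t 4.1 tcp machine mm [ -0.6 202.1  62.5] F mach [ 1.71 21.09  2.49] w -2.468705591020823e-05 ff 10.510393381118774 j [ 0.07  0.59  1.54  0.    1.01 -1.56]
tool in machine rotvec err [-0.0033 -0.0007 -0.0009] overhang 0.017
```

Request:
{"name": "jog_arm", "arguments": {"commands": [[[0,0.01,0],[0,0,0],0],[[0,0.015,0],[0,0,0],0],[[0,0,-0.06],[0,0,0],0],[[0,0,-0.08],[0,0,0],0],[[0,0,-0.08],[0,0,0],0.5],[[0,0,-0.08],[0,0,0],0.5],[[0,0,-0.02],[0,0,0],0.5],[[0,0,0],[0,0,0],0.5]]}}

```text
time: 5.1
ee_pos: [0.5288, 0.1753, 0.303]
eef_rot: [-3.141, 0.002, -3.083]
wrist_force: [-0.2, 0.5, -0.9]
width: 0.0427
finger_force: 0.0
```

```bash
python3 st.py -24 32.5 290
```

```text
t 5.1 tcp machine mm [ -0.7 219.7 303. ] F mach [-0.16  0.48 -0.89] w 0.04269977078695746 ff 0.0 j [ 0.11  0.36  1.17 -0.    1.61 -1.52]
tool in machine rotvec err [ 0.0003 -0.0018 -0.0017] overhang 0.017
tool shift share of .75: [ 0.0315 -0.2496  0.0174]
```

Request:
{"name": "jog_arm", "arguments": {"commands": [[[0.0063,-0.05,0],[0,0,0],0.5],[[0.0063,-0.05,0],[0,0,0],0.5],[[0.0063,-0.05,0],[0,0,0],0.5],[[0.0063,-0.05,0],[0,0,0],0.5],[[0.0063,-0.05,0],[0,0,0],0.5],[[0,0,0],[0,0,0],0.5]]}}

```text
time: 5.85
ee_pos: [0.5157, -0.0152, 0.3006]
eef_rot: [3.141, -0.003, -3.086]
wrist_force: [-0.1, 0.8, 0.9]
width: 0.0428
finger_force: 0.0
```

```bash
python3 st.py -24 32.5 222; python3 - <<'E'
from h import *
a=cv2.resize(ctrl.read_camera('top')[180:270,235:425],None,fx=2,fy=2); b=cv2.resize(ctrl.read_camera('side')[130:330,190:380],None,fx=2,fy=2)
cv2.imwrite('pics/g1.png',np.vstack([a,b]))
E
```

```text
t 5.85 tcp machine mm [-24.6  30.2 300.6] F mach [-0.1   0.81  0.91] w 0.042778765403504 ff 0.0 j [-0.26  0.29  1.29 -0.    1.57 -1.89]
tool in machine rotvec err [-0.0006  0.0033  0.0018] overhang 0.017
tool shift share of .75: [-0.0011  0.003   0.1048]
```

View pics/g1.png

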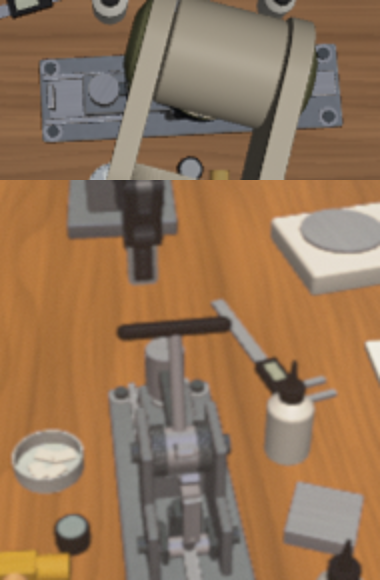

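The slide is home, with the tab now inside the base outline. The gripper is over the left half of the bar.

Request:
{"name": "jog_arm", "arguments": {"commands": [[[0,0.003,0.036],[0,0,0],0.5],[[0,0,0.036],[0,0,0],0.5],[[0,0,0.036],[0,0,0],0.5],[[0,0,0],[0,0,0],0.5],[[0,0,0],[0,0,0],0.28],[[0,0,0],[0,0,0],0.28]]}}

```text
time: 6.7
ee_pos: [0.5164, -0.0111, 0.2224]
eef_rot: [-3.141, 0.002, -3.083]
wrist_force: [-0.2, 0.9, -0.2]
width: 0.0238
finger_force: 0.0
```

```bash
python3 st.py -24 32.5 219; python3 - <<'E'
from h import *
cv2.imwrite('pics/g2.png',cv2.resize(ctrl.read_camera('side')[150:330,190:380],None,fx=3,fy=3,interpolation=2))
E
```

```text
t 6.7 tcp machine mm [-23.7  34.3 222.4] F mach [-0.17  0.89 -0.22] w 0.02382332719887007 ff 0.0 j [-0.25  0.34  1.44  0.    1.36 -1.88]
tool in machine rotvec err [ 0.0006 -0.0019 -0.0019] overhang 0.017
tool shift share of .75: [ 0.0005 -0.0024  0.0045]
```

View pics/g2.png

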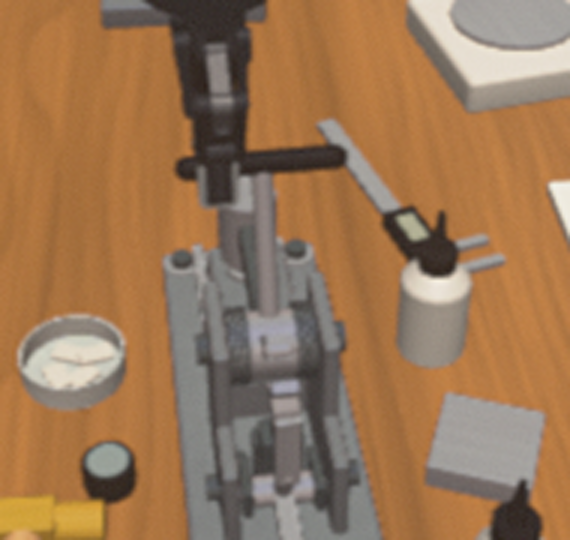

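Both fingers straddle the left half of the bar, clear of the rod. Closing now.

Request:
{"name": "jog_arm", "arguments": {"commands": [[[0,-0.002,0.0045],[0,0,0],0.28],[[0,0,0],[0,0,0],0.0],[[0,0,0],[0,0,0],0.0],[[0,0,0],[0,0,0],0.0]], "force": 60}}

```text
time: 7.25
ee_pos: [0.516, -0.0119, 0.2179]
eef_rot: [3.14, -0.0, -3.083]
wrist_force: [0.1, 5.1, -0.3]
width: 0.0123
finger_force: 58.4
```

```bash
cat >> st.py <<'E'
r=m-[0,0,.115]; th=np.arctan2(r[1],r[2]); tilt=-(R.from_matrix(RM.as_matrix()@np.diag([-1,1,-1])).inv()*Rt).as_rotvec()[0]
print('tcp radius %.1f lean %.4f tilt %.4f'%(np.hypot(r[1],r[2])*1e3,th,tilt),'tangent pull',round(RM.inv().apply(s['wrist_force'])[1:]@[np.cos(th),-np.sin(th)],2))
E
python3 st.py
```

```text
t 7.25 tcp machine mm [-24.2  33.5 217.9] F mach [ 0.38  5.07 -0.31] w 0.012305175956057846 ff 58.37087273597717 j [-0.25  0.35  1.44  0.    1.35 -1.88]
tool in machine rotvec err [-0.0019  0.0001 -0.0017] overhang 0.017
tcp radius 108.2 lean 0.3147 tilt 0.0019 tangent pull 4.92
```

Request:
{"name": "jog_arm", "arguments": {"commands": [[[0,-0.00552,-0.00168],[-0.382,0,0],0],[[0,-0.00552,-0.00168],[-0.382,0,0],0],[[0,-0.00552,-0.00168],[-0.382,0,0],0],[[0,-0.00552,-0.00168],[-0.382,0,0],0]]}}

```text
time: 7.75
ee_pos: [0.5169, -0.0286, 0.2217]
eef_rot: [2.978, -0.001, -3.083]
wrist_force: [1.2, 6.2, -4.8]
width: 0.012
finger_force: 59.3
```

```bash
python3 st.py
```

```text
t 7.75 tcp machine mm [-24.2  16.8 221.7] F mach [ 1.57  6.13 -4.76] w 0.011980727320785867 ff 59.25204634666443 j [-0.36  0.36  1.42  0.15  1.43 -2.01]
tool in machine rotvec err [-0.1639  0.0007 -0.0019] overhang 0.017
tcp radius 108.0 lean 0.1560 tilt 0.1639 tangent pull 6.79
```

Request:
{"name": "jog_arm", "arguments": {"commands": [[[0,-0.00552,-0.00168],[-0.382,0,0],0],[[0,-0.00552,-0.00168],[-0.382,0,0],0],[[0,-0.00552,-0.00168],[-0.382,0,0],0],[[0,-0.00552,-0.00168],[-0.382,0,0],0],[[0,-0.00552,-0.00168],[-0.382,0,0],0],[[0,-0.00552,-0.00168],[-0.382,0,0],0]]}}

```text
time: 8.5
ee_pos: [0.5183, -0.0538, 0.2223]
eef_rot: [2.736, -0.001, -3.082]
wrist_force: [1.7, 11.2, -6.8]
width: 0.0119
finger_force: 58.7
```

```bash
python3 st.py
```

```text
t 8.5 tcp machine mm [-24.3  -8.5 222.3] F mach [ 2.36 11.08 -6.8 ] w 0.011939387070605222 ff 58.65243673324585 j [-0.49  0.41  1.39  0.34  1.57 -2.16]
tool in machine rotvec err [-0.4054  0.0017 -0.0022] overhang 0.017
tcp radius 107.7 lean -0.0787 tilt 0.4054 tangent pull 10.51
```

Request:
{"name": "jog_arm", "arguments": {"commands": [[[0,-0.00276,-0.0003],[-0.191,0,0],0],[[0,-0.00276,-0.0005],[-0.191,0,0],0]]}}

```text
time: 8.75
ee_pos: [0.5185, -0.0577, 0.2218]
eef_rot: [2.697, -0.001, -3.082]
wrist_force: [0.0, 12.2, 1.9]
width: 0.0124
finger_force: 59.4
```

Request:
{"name": "jog_arm", "arguments": {"commands": [[[0,-0.00276,-0.00084],[-0.191,0,0],0],[[0,-0.00276,-0.00084],[-0.191,0,0],0]]}}

```text
time: 9.0
ee_pos: [0.5186, -0.0605, 0.2215]
eef_rot: [2.654, -0.001, -3.081]
wrist_force: [1.7, 21.4, 1.8]
width: 0.0121
finger_force: 59.1
```

```bash
python3 st.py
```

```text
t 9.0 tcp machine mm [-24.3 -15.2 221.5] F mach [ 2.96 21.29  1.84] w 0.012053886507103352 ff 59.12611484527588 j [-0.53  0.43  1.38  0.4   1.61 -2.2 ]
tool in machine rotvec err [-0.488   0.0015 -0.0037] overhang 0.017
tcp radius 107.5 lean -0.1415 tilt 0.4880 tangent pull 21.34
```

Request:
{"name": "jog_arm", "arguments": {"commands": [[[0,0,0],[0,0,0],0],[[0,0,0],[0,0,0],0]]}}

```text
time: 9.25
ee_pos: [0.5187, -0.0619, 0.2212]
eef_rot: [2.657, -0.001, -3.082]
wrist_force: [0.4, 10.5, 0.2]
width: 0.012
finger_force: 59.5
```

```bash
python3 st.py; python3 - <<'E'
from h import *
a=cv2.imread('pics/side0.png')[185:410,240:340];b=ctrl.read_camera('side');cv2.imwrite('pics/side1.png',b);b=b[185:410,240:340]
c=cv2.imread('pics/side0.png')
cv2.imwrite('pics/cmp.png',cv2.resize(np.hstack([a,b]),None,fx=2.6,fy=2.6,interpolation=2))
E
```

```text
t 9.25 tcp machine mm [-24.2 -16.5 221.2] F mach [ 0.99 10.44  0.22] w 0.01199423561565035 ff 59.49853599071503 j [-0.53  0.43  1.38  0.4   1.61 -2.2 ]
tool in machine rotvec err [-0.4842  0.0014 -0.0026] overhang 0.017
tcp radius 107.5 lean -0.1542 tilt 0.4842 tangent pull 10.35
```

View pics/cmp.png

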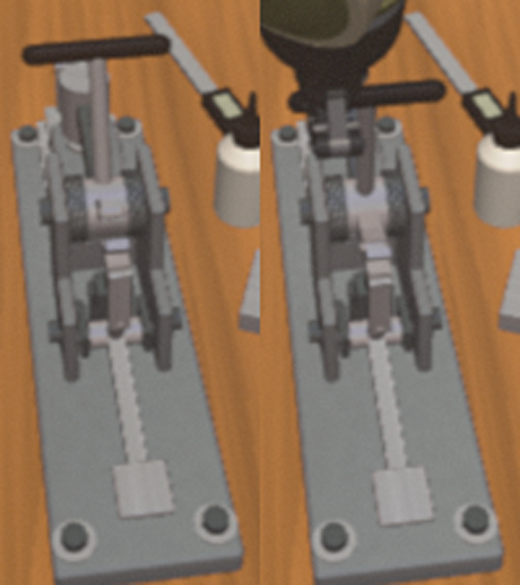

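The pad has dipped (its far edge moved from row 460 to 466 at ×2.6), so the latch is riding and hasn't caught. The static pull is 10.4 N at q≈0.47. Continuing in small steps with pauses.

Request:
{"name": "jog_arm", "arguments": {"commands": [[[0,-0.00276,-0.00084],[-0.191,0,0],0],[[0,-0.00276,-0.00084],[-0.191,0,0],0],[[0,0,0],[0,0,0],0]]}}

```text
time: 9.68
ee_pos: [0.519, -0.0665, 0.2203]
eef_rot: [2.618, -0.001, -3.082]
wrist_force: [0.2, 9.7, 0.0]
width: 0.0123
finger_force: 59.6
```

```bash
python3 st.py; cat > pad.py <<'E'
from h import *
# trigger pad vertical shift vs start, px (down +), by phase correlation on the pad patch
a=cv2.cvtColor(cv2.imread('pics/side0.png'),6);b=cv2.cvtColor(ctrl.read_camera('side'),6)
def sh(u0,u1,v0,v1):
    t=a[v0:v1,u0:u1]; S=8; T=cv2.resize(t,None,fx=S,fy=S,interpolation=2); W=cv2.resize(b[v0-8:v1+8,u0-4:u1+4],None,fx=S,fy=S,interpolation=2)
    r=cv2.matchTemplate(W,T,5); _,mx,_,l=cv2.minMaxLoc(r); return round(l[1]/S-8,2),round(mx,3)
print('pad dip px',sh(281,309,358,388),'bolt ref',sh(258,280,380,402))
E
python3 pad.py
```

```text
t 9.675 tcp machine mm [-24.2 -21.2 220.3] F mach [0.77 9.65 0.02] w 0.012316066947300605 ff 59.576990604400635 j [-0.55  0.45  1.37  0.42  1.64 -2.22]
tool in machine rotvec err [-0.5241  0.0016 -0.0023] overhang 0.017
tcp radius 107.4 lean -0.1986 tilt 0.5241 tangent pull 9.46
pad dip px (3.88, 0.974) bolt ref (0.0, 0.998)
```

Request:
{"name": "jog_arm", "arguments": {"commands": [[[0,-0.00138,-0.0004],[-0.096,0,0],0],[[0,-0.00138,-0.0004],[-0.096,0,0],0],[[0,-0.00138,-0.0004],[-0.096,0,0],0],[[0,0,0],[0,0,0],0]]}}

```text
time: 10.22
ee_pos: [0.5192, -0.0695, 0.2196]
eef_rot: [2.587, -0.001, -3.082]
wrist_force: [0.6, 9.0, 1.0]
width: 0.0122
finger_force: 59.6
```

```bash
python3 st.py|tail -1; python3 pad.py
```

```text
tcp radius 107.4 lean -0.2269 tilt 0.5542 tangent pull 8.95
pad dip px (4.12, 0.97) bolt ref (0.0, 0.998)
```

Request:
{"name": "jog_arm", "arguments": {"commands": [[[0,-0.00138,-0.0004],[-0.096,0,0],0],[[0,-0.00138,-0.0004],[-0.096,0,0],0],[[0,0,0],[0,0,0],0]]}}

```text
time: 10.65
ee_pos: [0.5193, -0.0717, 0.2191]
eef_rot: [2.567, -0.001, -3.082]
wrist_force: [-0.0, 9.6, 1.5]
width: 0.0124
finger_force: 59.6
```

```bash
python3 st.py|tail -1; python3 pad.py
```

```text
tcp radius 107.4 lean -0.2476 tilt 0.5741 tangent pull 9.64
pad dip px (4.25, 0.971) bolt ref (0.0, 0.998)
```

Request:
{"name": "jog_arm", "arguments": {"commands": [[[0,-0.00138,-0.0004],[-0.096,0,0],0],[[0,-0.00138,-0.0004],[-0.096,0,0],0],[[0,0,0],[0,0,0],0]]}}

```text
time: 11.08
ee_pos: [0.5194, -0.0737, 0.2185]
eef_rot: [2.547, -0.001, -3.082]
wrist_force: [-1.2, 9.5, 1.6]
width: 0.0118
finger_force: 59.6
```

```bash
python3 st.py|tail -1; python3 pad.py
```

```text
tcp radius 107.3 lean -0.2678 tilt 0.5942 tangent pull 9.63
pad dip px (4.25, 0.972) bolt ref (0.0, 0.997)
```

Request:
{"name": "jog_arm", "arguments": {"commands": [[[0,-0.00138,-0.0004],[-0.096,0,0],0],[[0,-0.00138,-0.0004],[-0.096,0,0],0],[[0,-0.00138,-0.0004],[-0.096,0,0],0]]}}

```text
time: 11.5
ee_pos: [0.5196, -0.0767, 0.2176]
eef_rot: [2.517, -0.001, -3.081]
wrist_force: [-1.7, 8.4, 1.9]
width: 0.0119
finger_force: 59.6
```

```bash
python3 st.py|tail -1; python3 pad.py
```

```text
tcp radius 107.3 lean -0.2969 tilt 0.6244 tangent pull 8.7
pad dip px (4.12, 0.973) bolt ref (0.0, 0.998)
```

Request:
{"name": "jog_arm", "arguments": {"commands": [[[0,-0.00138,-0.0004],[-0.096,0,0],0],[[0,-0.00138,-0.0004],[-0.096,0,0],0],[[0,-0.00138,-0.0004],[-0.096,0,0],0]]}}

```text
time: 11.92
ee_pos: [0.5198, -0.0799, 0.2165]
eef_rot: [2.487, -0.001, -3.082]
wrist_force: [0.1, 8.5, 1.7]
width: 0.012
finger_force: 59.7
```

```bash
python3 st.py|tail -1; python3 pad.py
```

```text
tcp radius 107.2 lean -0.3282 tilt 0.6543 tangent pull 8.57
pad dip px (3.62, 0.977) bolt ref (0.0, 0.998)
```

Request:
{"name": "jog_arm", "arguments": {"commands": [[[0,-0.00138,-0.0004],[-0.096,0,0],0],[[0,-0.00138,-0.0004],[-0.096,0,0],0]]}}

```text
time: 12.22
ee_pos: [0.5199, -0.0819, 0.2157]
eef_rot: [2.467, -0.001, -3.082]
wrist_force: [-1.7, 8.2, 2.0]
width: 0.0121
finger_force: 59.7
```

```bash
python3 st.py|tail -1; python3 pad.py
```

```text
tcp radius 107.2 lean -0.3487 tilt 0.6742 tangent pull 8.5
pad dip px (3.0, 0.98) bolt ref (0.0, 0.998)
```

Request:
{"name": "jog_arm", "arguments": {"commands": [[[0,-0.00138,-0.0004],[-0.096,0,0],0],[[0,-0.00138,-0.0004],[-0.096,0,0],0]]}}

```text
time: 12.52
ee_pos: [0.52, -0.0838, 0.215]
eef_rot: [2.447, -0.001, -3.081]
wrist_force: [-1.2, 9.7, 2.4]
width: 0.0118
finger_force: 59.7
```

```bash
python3 st.py|tail -1; python3 pad.py
```

```text
tcp radius 107.2 lean -0.3674 tilt 0.6946 tangent pull 9.96
pad dip px (2.88, 0.98) bolt ref (0.0, 0.998)
```

Request:
{"name": "jog_arm", "arguments": {"commands": [[[0,-0.00138,-0.0004],[-0.096,0,0],0],[[0,-0.00138,-0.0004],[-0.096,0,0],0]]}}

```text
time: 12.82
ee_pos: [0.5201, -0.0858, 0.2142]
eef_rot: [2.427, -0.0, -3.081]
wrist_force: [-0.8, 9.2, 3.0]
width: 0.0119
finger_force: 59.7
```

```bash
python3 st.py|tail -1; python3 pad.py
```

```text
tcp radius 107.1 lean -0.3870 tilt 0.7148 tangent pull 9.72
pad dip px (2.88, 0.979) bolt ref (0.0, 0.997)
```

Request:
{"name": "jog_arm", "arguments": {"commands": [[[0,-0.00138,-0.0004],[-0.096,0,0],0],[[0,-0.00138,-0.0004],[-0.096,0,0],0]]}}

```text
time: 13.12
ee_pos: [0.5202, -0.0877, 0.2134]
eef_rot: [2.407, -0.0, -3.081]
wrist_force: [-0.7, 9.3, 3.1]
width: 0.0119
finger_force: 59.7
```

```bash
python3 st.py|tail -1; python3 pad.py
```

```text
tcp radius 107.1 lean -0.4066 tilt 0.7349 tangent pull 9.81
pad dip px (2.75, 0.979) bolt ref (0.0, 0.997)
```

Request:
{"name": "jog_arm", "arguments": {"commands": [[[0,-0.00138,-0.0004],[-0.096,0,0],0],[[0,-0.00138,-0.0004],[-0.096,0,0],0]]}}

```text
time: 13.42
ee_pos: [0.5203, -0.0896, 0.2125]
eef_rot: [2.387, -0.0, -3.081]
wrist_force: [-1.2, 8.2, 4.5]
width: 0.012
finger_force: 59.7
```

```bash
python3 st.py|tail -1; python3 pad.py
```

```text
tcp radius 107.1 lean -0.4268 tilt 0.7550 tangent pull 9.36
pad dip px (2.75, 0.979) bolt ref (0.0, 0.998)
```

Request:
{"name": "jog_arm", "arguments": {"commands": [[[0,-0.00138,-0.0004],[-0.096,0,0],0],[[0,-0.00138,-0.0004],[-0.096,0,0],0]]}}

```text
time: 13.72
ee_pos: [0.5204, -0.0916, 0.2115]
eef_rot: [2.366, -0.0, -3.081]
wrist_force: [-0.7, 9.3, 4.3]
width: 0.0117
finger_force: 59.7
```

```bash
python3 st.py|tail -1; python3 pad.py
```

```text
tcp radius 107.0 lean -0.4469 tilt 0.7751 tangent pull 10.32
pad dip px (2.75, 0.98) bolt ref (0.0, 0.997)
```

Request:
{"name": "jog_arm", "arguments": {"commands": [[[0,-0.00138,-0.0004],[-0.096,0,0],0],[[0,-0.00138,-0.0004],[-0.096,0,0],0]]}}

```text
time: 14.02
ee_pos: [0.5205, -0.0935, 0.2106]
eef_rot: [2.346, -0.0, -3.081]
wrist_force: [-2.1, 9.0, 4.0]
width: 0.0119
finger_force: 59.7
```

```bash
python3 st.py|tail -1; python3 pad.py
```

```text
tcp radius 107.0 lean -0.4670 tilt 0.7952 tangent pull 9.91
pad dip px (2.62, 0.979) bolt ref (0.0, 0.997)
```

Request:
{"name": "jog_arm", "arguments": {"commands": [[[0,-0.00138,-0.0004],[-0.096,0,0],0],[[0,-0.00138,-0.0004],[-0.096,0,0],0]]}}

```text
time: 14.32
ee_pos: [0.5206, -0.0954, 0.2095]
eef_rot: [2.326, -0.0, -3.081]
wrist_force: [-1.8, 8.0, 4.9]
width: 0.0117
finger_force: 59.7
```

```bash
python3 st.py|tail -1; python3 pad.py
```

```text
tcp radius 107.0 lean -0.4875 tilt 0.8153 tangent pull 9.39
pad dip px (0.0, 0.995) bolt ref (0.0, 0.997)
```

The trigger pad has sprung back to 0, so the latch caught at q≈0.80. Easing forward to check that the pull vanishes.

Request:
{"name": "jog_arm", "arguments": {"commands": [[[0,0.00138,0.00045],[0.096,0,0],0],[[0,0.00138,0.00045],[0.096,0,0],0],[[0,0,0],[0,0,0],0]]}}

```text
time: 14.75
ee_pos: [0.5206, -0.0943, 0.2101]
eef_rot: [2.349, -0.001, -3.082]
wrist_force: [-2.5, 5.4, 3.3]
width: 0.0122
finger_force: 59.9
```

```bash
python3 st.py|tail -1; python3 pad.py
```

```text
tcp radius 107.0 lean -0.4754 tilt 0.7928 tangent pull 6.43
pad dip px (0.0, 0.995) bolt ref (0.0, 0.998)
```

Request:
{"name": "jog_arm", "arguments": {"commands": [[[0,0.00138,0.00045],[0.096,0,0],0],[[0,0.00069,0.0002],[0.048,0,0],0],[[0,0,0],[0,0,0],0]]}}

```text
time: 15.18
ee_pos: [0.5206, -0.0937, 0.2104]
eef_rot: [2.366, -0.001, -3.083]
wrist_force: [-5.2, -1.0, 0.2]
width: 0.0119
finger_force: 60.0
```

```bash
python3 st.py|tail -1; python3 pad.py
```

```text
tcp radius 107.0 lean -0.4697 tilt 0.7759 tangent pull -0.57
pad dip px (0.0, 0.995) bolt ref (0.0, 0.998)
```

The pull is zero and the lever holds with the pad up, so it is caught. Release gently and retreat along the tool axis.

Request:
{"name": "jog_arm", "arguments": {"commands": [[[0,0,0],[0,0,0],0.2],[[0,0,0],[0,0,0],0.3],[[0,0,0],[0,0,0],0.4],[[0,0,-0.01],[0,0,0],0.4],[[0,0,-0.03],[0,0,0],0.4],[[0,0,-0.05],[0,0,0],0.4],[[0,0,-0.05],[0,0,0],0.4],[[0,0,0],[0,0,0],0.4]]}}

```text
time: 16.23
ee_pos: [0.5255, -0.1688, 0.2869]
eef_rot: [2.368, 0.003, -3.085]
wrist_force: [0.2, 0.1, -0.2]
width: 0.0344
finger_force: 0.0
```

```bash
python3 st.py; python3 pad.py;  python3 - <<'E'
from h import *
cv2.imwrite('pics/g3.png',cv2.resize(ctrl.read_camera('side')[150:410,190:380],None,fx=2,fy=2,interpolation=2))
E
```

```text
t 16.225 tcp machine mm [ -23.6 -123.6  286.9] F mach [ 0.19  0.11 -0.21] w 0.03435482109153474 ff 0.0 j [-0.75  0.55  1.1   0.57  2.03 -2.26]
tool in machine rotvec err [-0.7733 -0.003  -0.0008] overhang 0.017
tcp radius 211.7 lean -0.6236 tilt 0.7733 tangent pull -0.04
pad dip px (0.0, 0.995) bolt ref (0.0, 0.998)
```

View pics/g3.png

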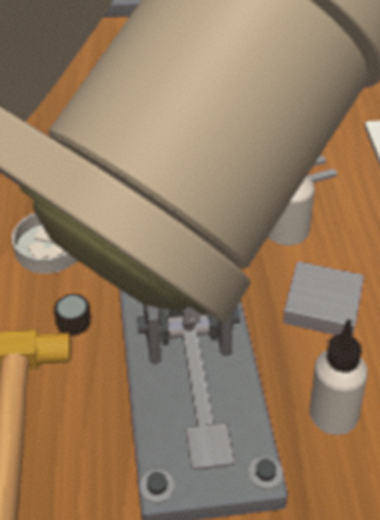

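Request:
{"name": "jog_arm", "arguments": {"commands": [[[0,0,0],[0.923,0,0],0],[[0,0,0],[0.923,0,0],0],[[0,0,0],[0.923,0,0],0],[[0,0,0],[0.923,0,0],0],[[0,0,0],[0.923,0,0],0],[[0,0,0],[0.923,0,0],0],[[0,0,0],[0.923,0,0],0],[[0,0,0],[0.923,0,0],0]]}}

```text
time: 17.32
ee_pos: [0.5248, -0.166, 0.2847]
eef_rot: [3.141, -0.001, -3.082]
wrist_force: [-0.1, -0.5, -0.6]
width: -0.0001
finger_force: 0.0
```

```bash
python3 st.py 0 -171 105
```

```text
t 17.325 tcp machine mm [ -24.2 -120.8  284.7] F mach [-0.09 -0.53 -0.55] w -0.00012294155829763027 ff 0.0 j [-0.52  0.36  1.23  0.    1.56 -2.15]
tool in machine rotvec err [-0.001   0.0012 -0.003 ] overhang 0.017
tool shift share of .75: [-0.0323 -0.0673  0.2395]
tcp radius 208.3 lean -0.6186 tilt 0.0010 tangent pull -0.75
```

Request:
{"name": "jog_arm", "arguments": {"commands": [[[-0.016,-0.034,0],[0,0,0],0],[[-0.016,-0.034,0],[0,0,0],0],[[0,0,0.06],[0,0,0],0],[[0,0,0.06],[0,0,0],0],[[0,0,0.06],[0,0,0],0],[[0,0,0.06],[0,0,0],0],[[0,0,0],[0,0,0],0]]}}

```text
time: 18.2
ee_pos: [0.5503, -0.2141, 0.1022]
eef_rot: [3.134, -0.007, -3.082]
wrist_force: [0.7, 0.5, 0.2]
width: 0.0002
finger_force: 0.0
```

```bash
python3 st.py 0 -171 85; python3 - <<'E'
from h import *
cv2.imwrite('pics/g4.png',cv2.resize(ctrl.read_camera('side')[150:410,190:380],None,fx=2,fy=2,interpolation=2))
E
```

```text
t 18.2 tcp machine mm [  -1.4 -170.3  102.2] F mach [0.71 0.43 0.17] w 0.0002460483774685793 ff 0.0 j [-0.57  0.59  1.39  0.    1.17 -2.2 ]
tool in machine rotvec err [-0.008   0.0066 -0.0025] overhang 0.017
tool shift share of .75: [-0.002  -0.0011  0.0229]
tcp radius 170.8 lean -1.6461 tilt 0.0080 tangent pull 0.14
```

View pics/g4.png

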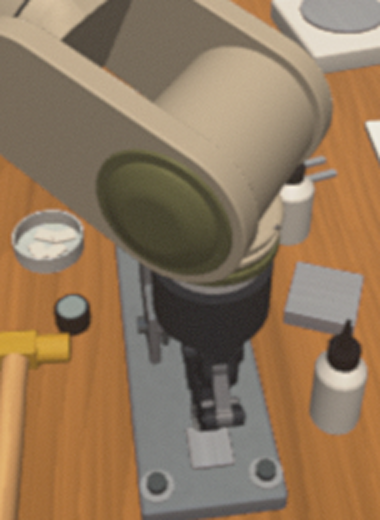

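The shut fingers hang over the pad, centred within a few mm. I go down, stopping on contact force.

Request:
{"name": "jog_arm", "arguments": {"commands": [[[-0.002,-0.001,0.012],[0,0,0],0],[[0,0,0.01],[0,0,0],0]]}}

```text
time: 18.5
ee_pos: [0.5541, -0.2166, 0.0896]
eef_rot: [3.14, 0.002, -3.083]
wrist_force: [-0.5, 1.3, -0.9]
width: 0.0
finger_force: 0.0
```

Request:
{"name": "jog_arm", "arguments": {"commands": [[[0,0,0.004],[0,0,0],0]]}}

```text
time: 18.62
ee_pos: [0.5536, -0.2164, 0.0858]
eef_rot: [3.139, 0.0, -3.083]
wrist_force: [-0.6, 0.0, 0.2]
width: -0.0005
finger_force: 0.0
```

Request:
{"name": "jog_arm", "arguments": {"commands": [[[0,0,0.004],[0,0,0],0]]}}

```text
time: 18.75
ee_pos: [0.5537, -0.2165, 0.083]
eef_rot: [3.139, 0.0, -3.083]
wrist_force: [-0.0, 0.3, 0.2]
width: 0.0
finger_force: 0.0
```

```bash
python3 st.py
```

```text
t 18.75 tcp machine mm [   1.8 -172.9   83. ] F mach [0.01 0.34 0.24] w 5.4148693763575185e-06 ff 0.0 j [-0.57  0.62  1.4   0.    1.13 -2.2 ]
tool in machine rotvec err [-0.0028 -0.0004 -0.0015] overhang 0.017
tcp radius 175.8 lean -1.7541 tilt 0.0028 tangent pull 0.17
```

Request:
{"name": "jog_arm", "arguments": {"commands": [[[0,0,0.004],[0,0,0],0]]}}

```text
time: 18.88
ee_pos: [0.5536, -0.2165, 0.0798]
eef_rot: [3.139, 0.0, -3.083]
wrist_force: [-0.2, 0.3, -0.3]
width: 0.0
finger_force: 0.0
```

Request:
{"name": "jog_arm", "arguments": {"commands": [[[0,0,0.004],[0,0,0],0]]}}

```text
time: 19.0
ee_pos: [0.5536, -0.2165, 0.0767]
eef_rot: [3.139, 0.0, -3.083]
wrist_force: [-0.1, 0.1, 0.1]
width: 0.0003
finger_force: 0.0
```

Request:
{"name": "jog_arm", "arguments": {"commands": [[[0,0,0.004],[0,0,0],0]]}}

```text
time: 19.12
ee_pos: [0.5536, -0.2164, 0.0737]
eef_rot: [3.138, -0.0, -3.083]
wrist_force: [-0.4, -0.1, 0.5]
width: -0.0001
finger_force: 0.0
```

```bash
python3 st.py
```

```text
t 19.125 tcp machine mm [   1.7 -172.8   73.7] F mach [-0.4  -0.06  0.49] w -0.00011077974517194981 ff 0.0 j [-0.57  0.63  1.41  0.    1.11 -2.2 ]
tool in machine rotvec err [-0.0032  0.     -0.0015] overhang 0.017
tcp radius 177.7 lean -1.8057 tilt 0.0032 tangent pull 0.49
```

Request:
{"name": "jog_arm", "arguments": {"commands": [[[0,0,0.004],[0,0,0],0]]}}

```text
time: 19.25
ee_pos: [0.5536, -0.2164, 0.0706]
eef_rot: [3.138, 0.0, -3.083]
wrist_force: [0.2, -0.4, -0.3]
width: -0.0002
finger_force: 0.0
```

Request:
{"name": "jog_arm", "arguments": {"commands": [[[0,0,0.004],[0,0,0],0]]}}

```text
time: 19.38
ee_pos: [0.5537, -0.2165, 0.0684]
eef_rot: [3.139, 0.0, -3.083]
wrist_force: [-1.9, 1.7, 9.7]
width: 0.0001
finger_force: 4.7
```

Request:
{"name": "jog_arm", "arguments": {"commands": [[[0,0,0.004],[0,0,0],0]]}}

```text
time: 19.5
ee_pos: [0.5537, -0.2166, 0.0658]
eef_rot: [3.139, 0.001, -3.083]
wrist_force: [-2.9, 0.8, 11.1]
width: -0.0001
finger_force: 5.3
```

```bash
python3 st.py
```

```text
t 19.5 tcp machine mm [   1.9 -172.9   65.8] F mach [-2.83  0.93 11.08] w -0.0001290620797159317 ff 5.311949673341587 j [-0.57  0.64  1.42  0.    1.09 -2.2 ]
tool in machine rotvec err [-0.0023 -0.0008 -0.0017] overhang 0.017
tcp radius 179.8 lean -1.8479 tilt 0.0023 tangent pull 10.41
```

Request:
{"name": "jog_arm", "arguments": {"commands": [[[0,0,0.004],[0,0,0],0]]}}

```text
time: 19.62
ee_pos: [0.5537, -0.2166, 0.0625]
eef_rot: [3.139, 0.001, -3.083]
wrist_force: [-0.1, 0.2, -0.5]
width: -0.0001
finger_force: 0.0
```

Request:
{"name": "jog_arm", "arguments": {"commands": [[[0,0,0.004],[0,0,0],0]]}}

```text
time: 19.75
ee_pos: [0.5537, -0.2165, 0.0589]
eef_rot: [3.139, 0.001, -3.083]
wrist_force: [0.2, 0.4, 1.8]
width: -0.0
finger_force: 1.3
```

Request:
{"name": "jog_arm", "arguments": {"commands": [[[0,0,0.003],[0,0,0],0]]}}

```text
time: 19.88
ee_pos: [0.5537, -0.2165, 0.0565]
eef_rot: [3.139, 0.0, -3.083]
wrist_force: [0.5, 0.3, 3.5]
width: 0.0001
finger_force: 1.4
```

```bash
python3 st.py
```

```text
t 19.875 tcp machine mm [   1.9 -172.9   56.5] F mach [0.5  0.26 3.48] w 6.605145506309416e-05 ff 1.4227833921904676 j [-0.57  0.65  1.42  0.    1.07 -2.2 ]
tool in machine rotvec err [-0.0029 -0.0004 -0.0015] overhang 0.017
tcp radius 182.5 lean -1.8971 tilt 0.0029 tangent pull 3.22
```

Request:
{"name": "jog_arm", "arguments": {"commands": [[[0,0,-0.02],[0,0,0],0],[[0,0,-0.06],[0,0,0],0],[[0,0,-0.07],[0,0,0],0],[[0,0,-0.07],[0,0,0],0],[[0,0,-0.07],[0,0,0],0],[[0.06,0,-0.02],[0,0,0],0],[[0.07,0,0],[0,0,0],0],[[0.06,0,0],[0,0,0],0]]}}

```text
time: 20.88
ee_pos: [0.4095, -0.2249, 0.2899]
eef_rot: [3.139, 0.0, -3.083]
wrist_force: [-0.0, 0.0, 0.3]
width: -0.0003
finger_force: 0.0
```

```bash
python3 pad.py;  python3 - <<'E'
from h import *
a=ctrl.read_camera('side')[170:410,190:400]; b=ctrl.read_camera('top')[130:310,180:440]
a=cv2.resize(a,None,fx=1.6,fy=1.6,interpolation=2); b=cv2.resize(b,(int(260*1.6),288))
b=cv2.copyMakeBorder(b,0,a.shape[0]-288,0,0,0); cv2.imwrite('pics/fin.png',np.hstack([a,b]))
E
```

```text
pad dip px (0.0, 0.996) bolt ref (0.0, 0.998)
```

View pics/fin.png

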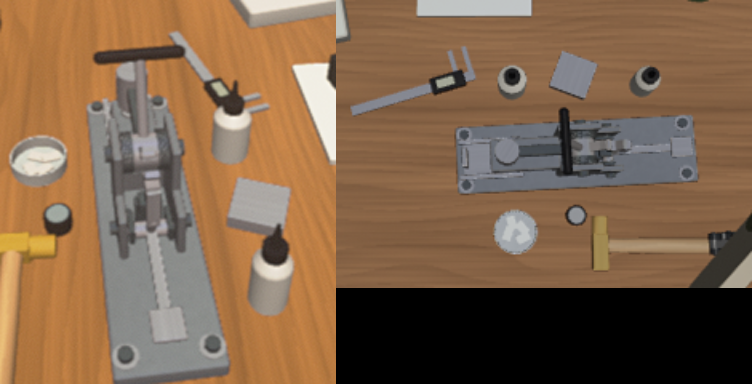

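The lever is back at rest with the hammer down. The pad is up, the slide is home (tab inside the base end at about (465,155)), and the bystanders are where they were. Handing in.

```bash
python3 -c "
from bench import ctrl
print(ctrl.sign_off())"
```

```text
the job is handed in; nothing more can be done
None
```

The tag was struck and the job handed in after about 21 s of robot time: slide home, lever latched at about 0.80 rad with no sign of the back-stop, trigger pressed; the last pictures show the hammer down, trigger up and nothing else moved.

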